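# Bolt the display case shut

### The job

Bolt the lid of the little display case shut: lift the handle of its barrel bolt out of the notch it rests in, slide the bolt into the keeper on the case's left-hand strip, and let the handle drop fully down into the other, locking notch. Feel gently for that notch without forcing the handle against the notched rail, and leave the small things standing round the case where they are.

Things in the scene. Friction and masses are not known exactly. Their poses are not given: they have to be found in the camera images.
- case: Low wooden display case, 200 (x) x 320 (y) x 70 mm high, fixed. Origin: centre of its underside; -x is the front (robot's side), y to the left, z up. Flush top: lid at the right (232 mm, glass pane at the back), fixed strip at the left (84 mm). A steel barrel bolt lies along case y on top, its axis 35 mm in front of the case centre and 90 mm above the underside (20 mm above the lid).
- bolt (a joint): Slide of the bolt along case +y (to the keeper), m: 0 = drawn back, handle mid open notch at case y = -30 mm (starts within 2 mm of it); travel ends at 0.072. Friction about 1 N. Locked is somewhere from 0.042 to 0.066: the plate with the locking notch was set by hand, its place differs each time and is not measured.
- handle (a joint): Angle of the handle about the bolt axis, rad: 0 = fully down (pointing to case -x, 12 degrees above level), grows as it is lifted, limit 1.25. Its weight and a light damped spring pull it down (about 0.06 N m), so it sinks in 0.5 s or so. Lying on the rail's top it reads about 0.33 to 0.5; it clears the rail from 0.55; in a notch it reads under 0.05.
- lever: The handle: a round steel stem, 8 mm thick, from the bolt axis out to a ball knob of 16 mm diameter whose centre is 44 mm from the axis. Origin on the bolt axis, moving with the bolt.
- knob (a point): Centre of the handle's ball knob (16 mm diameter); 29 mm above the lid when the handle is down. Free on both sides along case y; pinch it there from above.
- rail: Notched steel rail in front of the bolt, with the locking-notch plate it carries. Origin on the bolt axis opposite the middle of the open notch; axes as the case. Upright sheet 14 to 21 mm in front of the axis, top edge 7 to 9 mm above the axis, from the open notch (14 mm wide) to the locking notch (12 mm), both open upward. The handle pressed on it with more than 15 N fails.
- balm_tin: Loose round white tin, 50 mm across, 21 mm high, in front of the case; origin under its centre. Leave it.
- oil_bottle: Loose small amber dropper bottle, 33 mm across, 102 mm high, near the case's right front corner; origin under its centre. Leave it standing.
- spool: Loose ribbon spool, 59 mm across, 26 mm high, at the left of the case; origin under its centre. Leave it.
- hardware: The bolt's fixed steel mounts; origin and axes as the case's. Three saddles 24 mm wide, reaching 12 mm above the bolt axis: at case y = -53 and 60 mm (the handle travels between these) and the keeper on the strip at y = 100 mm, which the bolt enters when shot.
- open_notch (a point): Middle of the open notch at the rail's top edge. From here the rail's top runs along case +y to the locking notch; just beyond that notch a stop ear rises 7 mm above the rail's top. A handle drawn along the top of the rail comes against the ear right over the notch, and drops in when the sideways push is eased.

How it is judged:
By the outcome, as a careful person would: the job done as asked, in the order asked, and still so for the second after the job is handed in, with the robot touching nothing.
It also fails if it takes over 48 s, if anything falls off the work surface, if the arm or the gripper's body presses on something with over 40 N, if the wrist force passes 120 N, or if a joint passes its speed limit or range.

### The arm

A 6-joint arm with a two-finger parallel gripper is mounted at the origin on a cart in front of the work surface, level with it; the furniture and walls round the work are solid. World frame = base frame: x ahead of the robot, y to its left, z up, the work surface at z = 0. Lengths are in m, angles in rad, forces in N, time in s.
With the tool pointing down it reaches from about 0.25 to 0.775 m from the base axis. Payload 8.9 kg.
Tool frame: the origin (TCP) lies between the finger pads; the fingertips stand 25 mm ahead of it and the grasp point (between the pads) lies 6 mm ahead of it; z points along the fingers, x is the direction in which the jaws open and shut, and the axes are right-handed (so a half turn about z gives the same grasp; the last joint's range is limited). The gripper opens to 85 mm and grips with 20 to 120 N. Pads are 22 mm wide; open, the fingers measure 114 mm over their backs; the gripper's body (76 mm by 85 mm) begins 54 mm behind the grasp point. The pads swing forward as they close: fully open they stand 13 mm farther back than shut.
Start: joints at [0.991, 0.291, -0.153, 1.127, 0, 1.431], TCP at [0.224, 0.475, 0.256] pointing down, gripper open.
Joint ranges: [-2.52, 2.52], [-0.91, 1.74], [-1.3, 1.37], [-1.96, 2.02], [-1.52, 1.47], [-3.14, 3.14]. Speed limits (rad/s): [2.22, 2.22, 2.79, 3.14, 3.14, 3.14].

### API

Orientations are given as [roll, pitch, yaw] about the fixed x, y, z axes, in that order (R = Rz(yaw) Ry(pitch) Rx(roll)).
In Python, from station import arm gives the robot as it stands. The module is installed in compiled form; this text tells all that it offers.
- The arm moves only by the shell command python3 -m crank 'ROWS' [OPENING]. ROWS is JSON, a list that holds one entry, the list of rows, each a list of 6 numbers: the shift along the tool's x, y, z in m, then the turn, a rotation vector about the tool's x, y, z in degrees. In form: [[[x, y, z, rx, ry, rz], ...]]. A call has 1 to 20 rows; each row shifts and turns the commanded pose from where the row before left it, along the tool's axes as they then stand; what a row does not reach is not made up. A row lasts 1/10 s, in which the tool goes at most 50 mm and 8.59 degrees, less where a joint would pass 70% of its speed; a pose out of reach is approached as far as the arm can. A call is refused whole if a number of a shift passes 0.05 or a number of a turn 8.59, either way. A call with a gripper value outside its range is refused whole. OPENING is the closure in counts, from 0 (fully open) to 255 (shut), set as the call begins (- or left out, the last holds). The fingers move at their own pace and stop on an object; the grip force is fixed at half the most. Time passes only in rows, so rows that do not move let the fingers close. It gives the time, the measured TCP pose, the force and the opening at its end, in the units of the state.
- arm.state(): the state, without advancing time (a new reading comes with each control period).
- arm.camera(name): name is "side" or "top"; returns a dict with "color" (420x560x3 uint8, blue, green, red), "vfov" (degrees; the focal length in pixels is half the picture's height over the tangent of half this angle, whatever the lens; pixels are square), "cx", "cy" (the principal point, pixels), "camera_from_world" (4x4, takes a point from world to camera coordinates). Camera axes: x right, y down, z forward; pixel columns grow to the right and rows downward; lengths in m; the calibration is good to about 2 mm. A picture is of the moment at which its call begins. There is no depth.
- arm.hand_in(): hands the job in, once; it reports no verdict.
The state is a dict: "time_s": time; "joint_pos": joint angles; "joint_vel": joint speeds; "effort": joint torques, N m; "tool_pos": TCP position; "eef_rot": TCP orientation; "wrist_force": force on the tool from outside, world axes, zero at the start; "moment": the same for the moment, N m; "finger_gap": opening from 0.0 (shut) to 1.0 (fully open).
Only numpy, scipy, OpenCV 4.12 (cv2) and the standard library are available. Lean on these libraries where they do the work, as an engineer would, in place of code of your own. Each camera call takes 0.05 s, during which the arm holds its last target.

## Working session

There is one attempt and no reset: what is moved stays moved. The work goes in short steps, Python scripts to look and compute and a shell command to move; the robot and the scene stay as the last step left them, time stands still between calls to the robot, and variables do not carry over. Pictures are saved under pics/ and viewed, and the job is handed in when it is done.

```bash
mkdir -p pics; ls; python3 - <<'E'
from station import arm
import cv2
print(arm.state())
for n in("side","top"):
    c=arm.camera(n); cv2.imwrite(f"pics/{n}0.png",c["color"]); print(n,c["vfov"],c["cx"],c["cy"],c["camera_from_world"])
E
```

```text
pics
{'time_s': 0.0, 'joint_pos': array([ 9.90678018e-01,  2.91290132e-01, -1.54129872e-01,  1.12668790e+00,
       -1.10633944e-05,  1.43150456e+00]), 'joint_vel': array([-0.00045088,  0.00011245,  0.00121154,  0.00100809,  0.00048842,
        0.0010148 ]), 'effort': array([-1.07139113e-04, -5.37145972e+01,  3.31370258e+01,  1.59562903e-02,
       -1.77727670e-04,  3.21109701e-05]), 'tool_pos': array([0.22378261, 0.47447019, 0.25572584]), 'eef_rot': array([-3.14142151e+00,  1.30040666e-03,  1.12996991e+00]), 'wrist_force': array([0.2955958 , 0.04724233, 0.19587671]), 'moment': array([-0.03369054,  0.04237321,  0.0501226 ]), 'finger_gap': 0.9991069245988107}
side 49.64214058342776 282.5599546650918 224.3304843285848 [[ 0.96525494 -0.26086118  0.01530824 -0.43875038]
 [-0.09281233 -0.39701434 -0.9131076   0.23579849]
 [ 0.24427192  0.87996083 -0.40743119  0.82476721]
 [ 0.          0.          0.          1.        ]]
top 49.2149103925085 274.2987560121494 211.70300357340275 [[-2.84522100e-03 -9.99701177e-01  2.42788120e-02  2.25525155e-01]
 [-9.95979625e-01  6.59140618e-04 -8.95776323e-02  5.20389038e-01]
 [ 8.95348613e-02 -2.44360702e-02 -9.95683879e-01  1.02746971e+00]
 [ 0.00000000e+00  0.00000000e+00  0.00000000e+00  1.00000000e+00]]
```

View pics/side0.png

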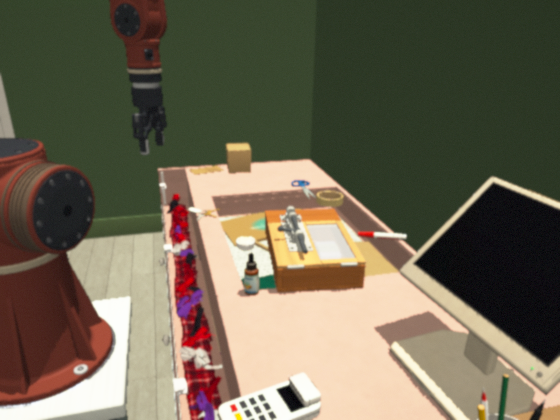

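View pics/top0.png

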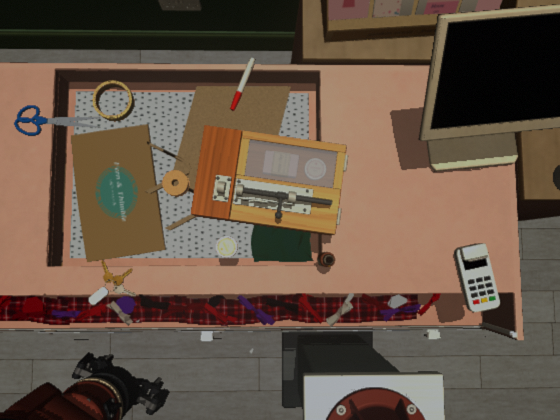

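The side view shows the case at about (310,245), the bottle at (252,275) and the tin at (245,242). In the top view the case is at (270,178), the knob near (279,213), the spool at (175,183), the tin at (227,246) and the bottle at (326,260). Next I'll zoom in.

```bash
python3 - <<'E'
import cv2
a=cv2.imread("pics/top0.png")[115:275,180:360]; cv2.imwrite("pics/top0z.png",cv2.resize(a,None,fx=4,fy=3.75,interpolation=cv2.INTER_CUBIC)if 0 else cv2.resize(a,None,fx=3.75,fy=3.75,interpolation=cv2.INTER_CUBIC))
a=cv2.imread("pics/side0.png")[195:300,230:370]; cv2.imwrite("pics/side0z.png",cv2.resize(a,None,fx=5,fy=5,interpolation=cv2.INTER_CUBIC))
E
```

```text
(no output)
```

View pics/top0z.png

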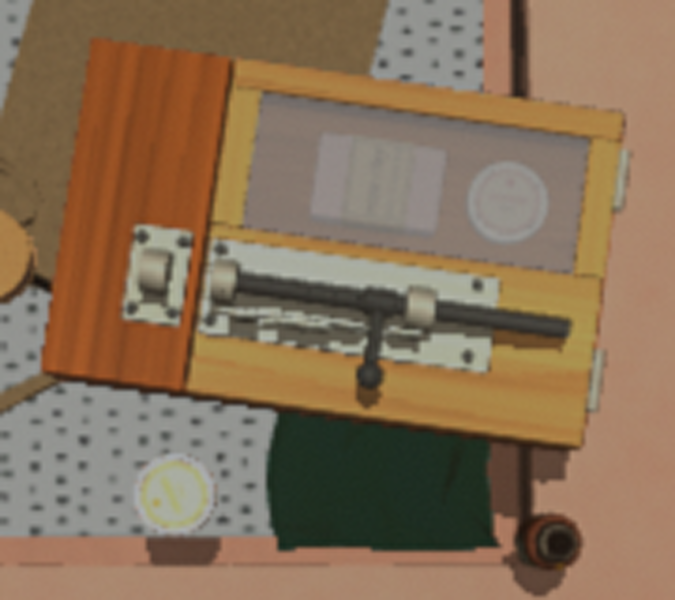

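View pics/side0z.png

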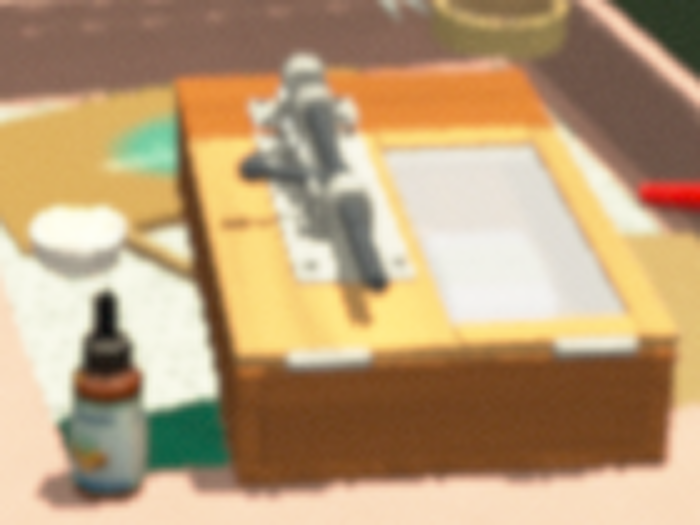

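```bash
cat > h.py <<'E'
import numpy as np, cv2
from station import arm
def cam(n):
    c=arm.camera(n); h=c["color"].shape[0]; f=h/2/np.tan(np.radians(c["vfov"])/2)
    return c,np.array([[f,0,c["cx"]],[0,f,c["cy"]],[0,0,1.]]),c["camera_from_world"]
def tri(pt,ps,T,S):
    X=cv2.triangulatePoints(T[1]@T[2][:3],S[1]@S[2][:3],np.array(pt,float).reshape(2,1),np.array(ps,float).reshape(2,1)).ravel(); return X[:3]/X[3]
def ray(p,C,z):
    d=np.linalg.inv(C[1]@C[2][:3,:3])@np.array([*p,1.]); o=-C[2][:3,:3].T@C[2][:3,3]
    return o+d*(z-o[2])/d[2]
def proj(X,C):
    q=C[1]@(C[2]@np.array([*X,1.]))[:3]; return q[:2]/q[2]
zt=lambda u,v:((u+.5)/3.75-.5+180,(v+.5)/3.75-.5+115)
zs=lambda u,v:((u+.5)/5-.5+230,(v+.5)/5-.5+195)
E
python3 - <<'E'
from h import *
T=cam("top");S=cam("side"); np.set_printoptions(precision=4,suppress=True)
P=dict(bl=((92,38),(518,62)),br=((625,110),(676,340)),fl=((43,372),(178,80)),fr=((582,446),(237,357)),knob=((369,376),(252,165)))
for k,(a,b) in P.items():
    X=tri(zt(*a),zs(*b),T,S); print(k,X,"reproj",proj(X,T)-zt(*a),proj(X,S)-zs(*b))
c={k:ray(zt(*P[k][0]),T,.07) for k in("bl","br","fl","fr")}
ctr=sum(c.values())/4; print(ctr)
for a,b in (("fr","fl"),("br","bl"),("fl","bl"),("fr","br")): d=c[b]-c[a]; print(a,b,np.linalg.norm(d),np.degrees(np.arctan2(d[1],d[0])))
print("knob ray z=.099",ray(zt(369,376),T,.099))
for n,p,z in(("tin",(174,495),.021),("bottle",(557,543),.102),("spool",((175-180)*3.75,(183-115)*3.75),.026)): print(n,ray(zt(*p),T,z))
E
```

```text
bl [0.7068 0.3795 0.0759] reproj [-0.0825  0.2714] [ 0.2186 -0.0404]
br [0.6649 0.0664 0.0685] reproj [-0.3472  1.0521] [ 1.0992 -0.2469]
fl [0.512  0.4058 0.072 ] reproj [ 0.0375 -0.1798] [-0.1437  0.008 ]
fr [0.4675 0.0945 0.0699] reproj [-0.1041  0.4757] [ 0.4927 -0.0362]
knob [0.5061 0.2189 0.103 ] reproj [-0.0502  0.221 ] [ 0.2003 -0.0165]
[0.5891 0.2366 0.07  ]
fr fl 0.3149455186945367 82.0935211682152
br bl 0.31709660342396806 82.35680271867407
fl bl 0.19898110050080536 -7.533371518454278
fr br 0.20043578731302433 -8.150026311385949
knob ray z=.099 [0.5069 0.2187 0.099 ]
tin [0.4414 0.3341 0.021 ]
bottle [0.413  0.1141 0.102 ]
spool [0.5868 0.4514 0.026 ]
```

```bash
cat >> h.py <<'E'
from scipy.spatial.transform import Rotation as R
YAW=np.radians(-7.8); C0=np.array([.589,.2366,0.])
cx_=np.array([np.cos(YAW),np.sin(YAW),0]); cy_=np.array([-np.sin(YAW),np.cos(YAW),0])
def go(target):
    s=arm.state(); r=R.from_euler("xyz",s["eef_rot"]); 
    want=R.from_euler("xyz",[np.pi,0,YAW+np.pi/2])
    print("pos",s["tool_pos"].round(4),"rotvec deg(tool)",np.degrees((r.inv()*want).as_rotvec()).round(2),"shift tool mm",(r.inv().apply(np.array(target)-s["tool_pos"])*1e3).round(1),"F",s["wrist_force"].round(2),"gap",round(s["finger_gap"],3),"t",round(s["time_s"],2))
def case(x,y,z): return C0+cx_*x+cy_*y+np.array([0,0,z])
E
python3 -m crank '[[[0,0,0,0,0,-5.83],[0,0,0,0,0,-5.83],[0,0,0,0,0,-5.83],[0,0,0,0,0,0]]]' -
python3 - <<'E'
from h import *
print(case(-.078,-.03,.099)); go([.503,.219,.18])
E
```

```text
time_s: 0.6
tool_pos: [0.2239, 0.4747, 0.2562]
eef_rot: [-3.141, 0.0, 1.437]
wrist_force: [0.3, -0.2, 0.1]
finger_gap: 0.997
[0.5076502  0.21746338 0.099     ]
pos [0.2239 0.4747 0.2562] rotvec deg(tool) [-0.01  0.02  0.12] shift tool mm [-216.1  310.8   76.2] F [ 0.28 -0.25  0.05] gap 0.997 t 0.6
```

```bash

python3 -m crank '[[[-0.012,0.0172,0.001,0,0,0],[-0.012,0.0172,0.001,0,0,0],[-0.012,0.0172,0.001,0,0,0],[-0.012,0.0172,0.001,0,0,0],[-0.012,0.0172,0.001,0,0,0],[-0.012,0.0172,0.001,0,0,0],[-0.012,0.0172,0.001,0,0,0],[-0.012,0.0172,0.001,0,0,0],[-0.012,0.0172,0.005,0,0,0],[-0.012,0.0172,0.005,0,0,0],[-0.012,0.0172,0.005,0,0,0],[-0.012,0.0172,0.005,0,0,0],[-0.012,0.0172,0.005,0,0,0],[-0.012,0.0172,0.005,0,0,0],[-0.012,0.0172,0.01,0,0,0],[-0.012,0.0172,0.01,0,0,0],[-0.012,0.0172,0.01,0,0,0],[-0.012,0.0172,0.005,0,0,0],[0,0,0,0,0,0],[0,0,0,0,0,0]]]' 130
python3 - <<'E'
from h import *
go([.503,.219,.18])
for n in("side","top"): cv2.imwrite(f"pics/{n}1.png",cam(n)[0]["color"])
a=cv2.imread("pics/top1.png")[115:275,180:360];b=cv2.imread("pics/side1.png")[170:290,230:370]
cv2.imwrite("pics/z1.png",np.hstack([cv2.resize(a,(450,400),interpolation=2),cv2.resize(b,(350,300),interpolation=2).__class__(0) if 0 else cv2.copyMakeBorder(cv2.resize(b,(350,300),interpolation=2),0,100,0,0,0)]))
E
```

```text
time_s: 2.6
tool_pos: [0.5014, 0.2188, 0.1831]
eef_rot: [-3.141, 0.0, 1.432]
wrist_force: [-0.1, -0.4, 0.8]
finger_gap: 0.485
pos [0.5014 0.2188 0.1831] rotvec deg(tool) [-0.05  0.01 -0.13] shift tool mm [0.4 1.6 3.1] F [-0.08 -0.38  0.82] gap 0.485 t 2.6
```

View pics/z1.png

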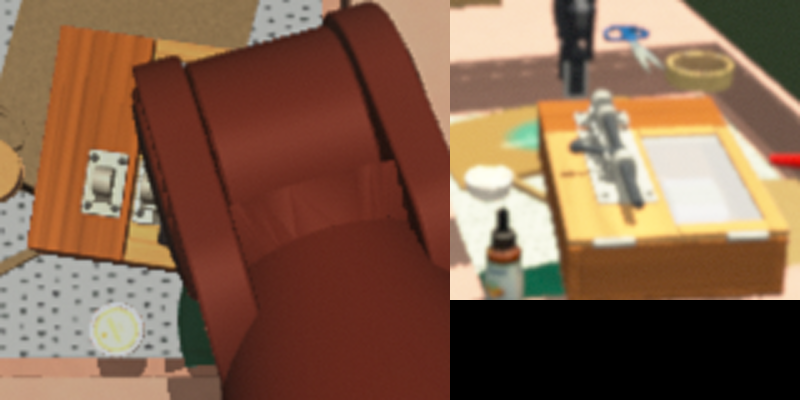

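```bash

python3 -m crank '[[[0,0.0002,0.0075,0,0,0],[0,0.0002,0.0075,0,0,0],[0,0.0002,0.0075,0,0,0],[0,0.0002,0.0075,0,0,0],[0,0.0002,0.0075,0,0,0],[0,0.0002,0.0075,0,0,0],[0,0.0002,0.0075,0,0,0],[0,0.0002,0.0075,0,0,0],[0,0,0.0075,0,0,0],[0,0,0.0075,0,0,0],[0,0,0,0,0,0],[0,0,0,0,0,0]]]' 165
python3 - <<'E'
from h import *
go([.503,.219,.108])
for n in("side",): cv2.imwrite(f"pics/{n}2.png",cam(n)[0]["color"])
b=cv2.imread("pics/side2.png")[190:270,240:340]
cv2.imwrite("pics/z2.png",cv2.resize(b,(700,560),interpolation=2))
E
```

```text
time_s: 3.9
tool_pos: [0.5031, 0.2187, 0.1082]
eef_rot: [-3.141, 0.0, 1.435]
wrist_force: [0.2, -0.1, 0.7]
finger_gap: 0.355
pos [0.5031 0.2187 0.1082] rotvec deg(tool) [-0.01  0.01  0.03] shift tool mm [ 0.3 -0.1  0.2] F [ 0.21 -0.12  0.74] gap 0.355 t 3.9
```

View pics/z2.png

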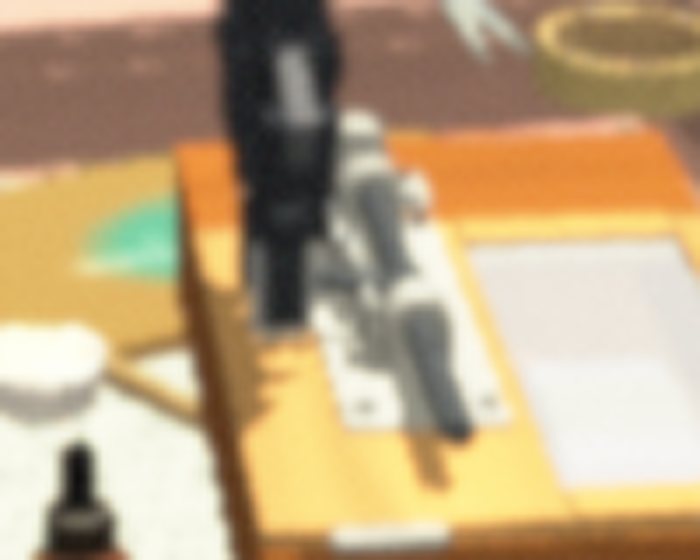

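The fingers straddle the knob: fingertips near zoom (280,330), stem emerging at (330,270). Now I'll close gently in stages.

```bash

python3 -m crank '[[[0,0,0,0,0,0],[0,0,0,0,0,0],[0,0,0,0,0,0]]]' 194
python3 -m crank '[[[0,0,0,0,0,0],[0,0,0,0,0,0]]]' 202
```

```text
time_s: 4.25
tool_pos: [0.5033, 0.2188, 0.1085]
eef_rot: [3.141, -0.0, 1.435]
wrist_force: [0.3, 0.6, -0.7]
finger_gap: 0.241
time_s: 4.45
tool_pos: [0.5032, 0.2188, 0.1084]
eef_rot: [3.141, -0.0, 1.435]
wrist_force: [0.1, -0.5, 0.2]
finger_gap: 0.208
```

```bash

python3 -m crank '[[[0,0,0,0,0,0],[0,0,0,0,0,0]]]' 206
```

```text
time_s: 4.65
tool_pos: [0.5032, 0.2188, 0.1083]
eef_rot: [3.142, -0.0, 1.435]
wrist_force: [-0.1, 0.7, 0.3]
finger_gap: 0.195
```

```bash

python3 -m crank '[[[0,0,0,0,0,0],[0,0,0,0,0,0]]]' 209
python3 -m crank '[[[0,0,0,0,0,0],[0,0,0,0,0,0],[0,0,0,0,0,0]]]' 222
```

```text
time_s: 4.85
tool_pos: [0.5032, 0.2188, 0.1083]
eef_rot: [3.142, -0.0, 1.435]
wrist_force: [0.3, 0.2, 0.1]
finger_gap: 0.18
time_s: 5.15
tool_pos: [0.5032, 0.2188, 0.1084]
eef_rot: [3.141, -0.0, 1.435]
wrist_force: [-1.1, 0.7, 2.5]
finger_gap: 0.14
```

```bash

python3 -m crank '[[[0,0,0,0,0,0],[0,0,0,0,0,0]]]' 226
python3 - <<'E'
from h import *
b=cam("side")[0]["color"]; cv2.imwrite("pics/side3.png",b)
cv2.imwrite("pics/z3.png",cv2.resize(b[190:270,240:340],(700,560),interpolation=2))
E
```

```text
time_s: 5.35
tool_pos: [0.5032, 0.2188, 0.1084]
eef_rot: [3.141, -0.0, 1.435]
wrist_force: [-0.6, 1.6, 2.8]
finger_gap: 0.144
```

View pics/z3.png

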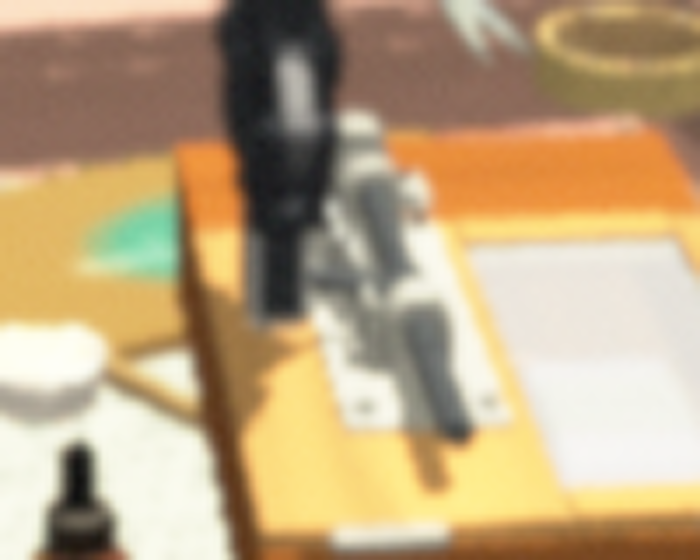

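```bash

python3 -m crank '[[[0,0.0005,-0.002,0,0,0],[0,0.0006,-0.002,0,0,0],[0,0.0006,-0.002,0,0,0]]]' -
python3 -m crank '[[[0,0.001,-0.0023,0,0,0],[0,0.0011,-0.0023,0,0,0],[0,0.0011,-0.0023,0,0,0]]]' -
```

```text
time_s: 5.7
tool_pos: [0.5046, 0.2184, 0.1139]
eef_rot: [-3.141, 0.0, 1.435]
wrist_force: [1.8, -0.5, -7.0]
finger_gap: 0.144
time_s: 6.0
tool_pos: [0.508, 0.2178, 0.1212]
eef_rot: [-3.141, 0.001, 1.435]
wrist_force: [1.9, -1.4, -8.0]
finger_gap: 0.143
```

```bash

python3 -m crank '[[[0,0.0014,-0.0021,0,0,0],[0,0.0015,-0.0021,0,0,0],[0,0.0015,-0.0021,0,0,0]]]' -
python3 -m crank '[[[0,0.0018,-0.0018,0,0,0],[0,0.0018,-0.0018,0,0,0],[0,0.0018,-0.0018,0,0,0],[0,0,0,0,0,0]]]' -
python3 - <<'E'
from h import *
b=cam("side")[0]["color"]; cv2.imwrite("pics/side4.png",b)
cv2.imwrite("pics/z4.png",cv2.resize(b[190:270,240:340],(700,560),interpolation=2))
E
```

```text
time_s: 6.3
tool_pos: [0.5147, 0.2175, 0.1285]
eef_rot: [3.137, -0.001, 1.435]
wrist_force: [-3.7, 4.6, 2.1]
finger_gap: 0.138
time_s: 6.7
tool_pos: [0.5148, 0.217, 0.1328]
eef_rot: [-3.136, 0.0, 1.436]
wrist_force: [-8.1, 2.0, 1.2]
finger_gap: 0.137
```

View pics/z4.png

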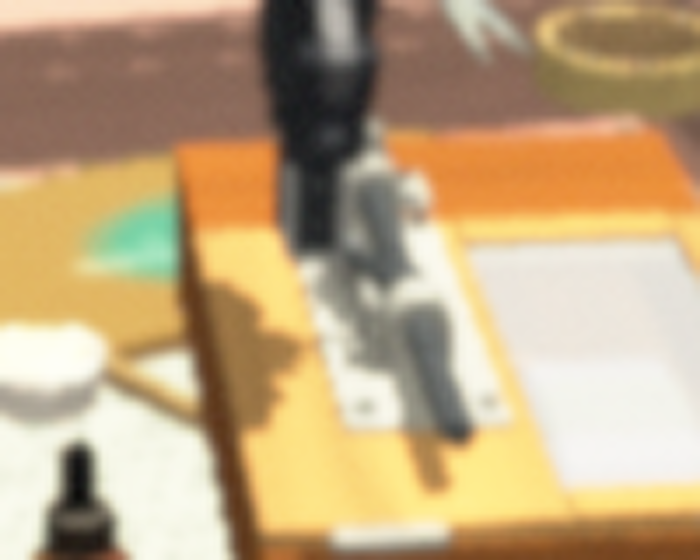

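```bash
python3 - <<'E'
from h import *
S=cam("side")
for y in(-.03,):
  for d in(12,30,40,50,60):
    t=np.radians(d)
    for r in (.02,.044):
      p=proj(case(-.035-r*np.cos(t),y,.09+r*np.sin(t)),S); print(d,r,((p-[240,190]+.5)*7-.5).round())
print(((proj(case(-.035,-.03,.09),S)-[240,190]+.5)*7).round())
go([.5177,.2165,.133])
b=S[0]["color"]; b=b[205:245,270:310]
b=cv2.convertScaleAbs(cv2.resize(b,(600,600),interpolation=cv2.INTER_CUBIC),alpha=1.6,beta=15); cv2.imwrite("pics/z5.png",b)
E
```

```text
12 0.02 [356. 288.]
12 0.044 [289. 277.]
30 0.02 [363. 272.]
30 0.044 [304. 243.]
40 0.02 [369. 265.]
40 0.044 [317. 226.]
50 0.02 [376. 258.]
50 0.044 [333. 211.]
60 0.02 [384. 252.]
60 0.044 [351. 198.]
[412. 297.]
pos [0.5146 0.217  0.1326] rotvec deg(tool) [-0.34  0.02  0.1 ] shift tool mm [-0.1  3.1 -0.4] F [-8.91  1.12  0.21] gap 0.134 t 6.8
```

View pics/z5.png

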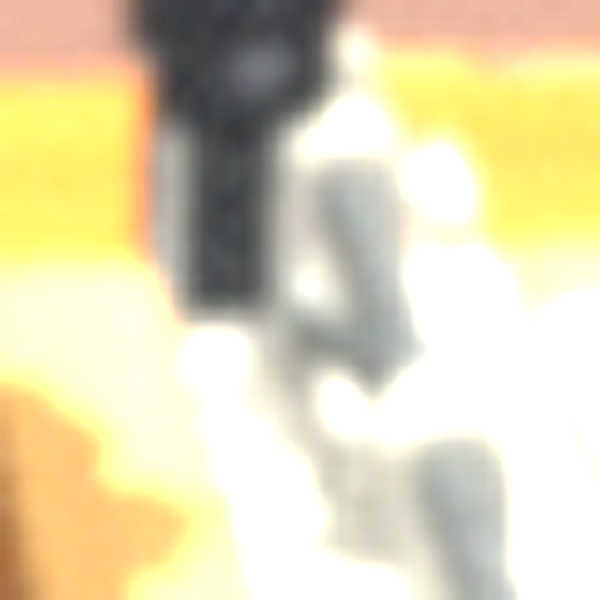

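```bash
python3 - <<'E'
from h import *
S=cam("side"); f=lambda X:((proj(X,S)-[240,190]+.5)*7).round()
ty=np.array([.9907,-.136,0]);tx=np.array([.136,.9907,0])
for z in(.083,.087,.091,.095):
  for o in(-.011,.011): print("t3",z,o,f(np.array([.5032,.2188,z])+ty*o-tx*.012))
for z in(.107,.111,.115):
  for o in(-.011,.011): print("t4",z,o,f(np.array([.5147,.217,z])+ty*o-tx*.012))
E
```

```text
t3 0.083 -0.011 [248. 336.]
t3 0.083 0.011 [312. 333.]
t3 0.087 -0.011 [249. 325.]
t3 0.087 0.011 [312. 323.]
t3 0.091 -0.011 [249. 315.]
t3 0.091 0.011 [312. 312.]
t3 0.095 -0.011 [249. 304.]
t3 0.095 0.011 [312. 302.]
t4 0.107 -0.011 [283. 272.]
t4 0.107 0.011 [347. 269.]
t4 0.111 -0.011 [283. 261.]
t4 0.111 0.011 [347. 258.]
t4 0.115 -0.011 [283. 250.]
t4 0.115 0.011 [347. 248.]
```

```bash
python3 - <<'E'
from h import *
a=cv2.imread("pics/side3.png")[205:245,265:310];S=cam("side"); b=S[0]["color"][205:245,265:310]; c=cv2.imread("pics/side0.png")[205:245,265:310]
o=np.hstack([cv2.resize(i,(394,350),interpolation=cv2.INTER_CUBIC) for i in(c,b)])
cv2.imwrite("pics/z6.png",o)
E
```

```text
(no output)
```

View pics/z6.png

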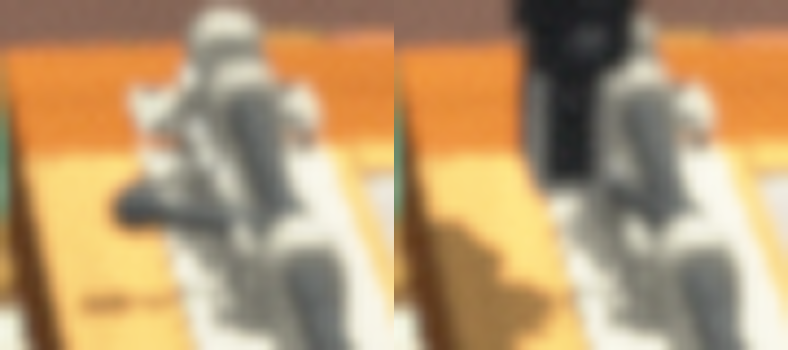

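```bash

python3 -m crank '[[[0,-0.0005,0,0,0,0],[0,-0.0005,0,0,0,0],[0,0,0,0,0,0]]]' 255
python3 -m crank '[[[0,0.0008,-0.0016,0,0,0],[0,0.0008,-0.0016,0,0,0]]]' -
```

```text
time_s: 7.2
tool_pos: [0.5145, 0.217, 0.1326]
eef_rot: [-3.138, 0.001, 1.436]
wrist_force: [-7.0, 1.3, -0.6]
finger_gap: 0.132
time_s: 7.4
tool_pos: [0.5166, 0.2167, 0.1357]
eef_rot: [-3.138, 0.0, 1.436]
wrist_force: [-6.1, 1.2, -3.6]
finger_gap: 0.14
```

```bash

python3 -m crank '[[[0,0.001,-0.0017,0,0,0],[0,0.0011,-0.0017,0,0,0],[0,0.0012,-0.0017,0,0,0]]]' -
python3 - <<'E'
from h import *
b=cam("side")[0]["color"];cv2.imwrite("pics/side7.png",b)
cv2.imwrite("pics/z7.png",cv2.resize(b[195:250,255:320],(650,550),interpolation=cv2.INTER_CUBIC))
E
```

```text
time_s: 7.7
tool_pos: [0.5193, 0.2165, 0.1414]
eef_rot: [-3.137, -0.0, 1.436]
wrist_force: [-11.2, 1.8, 2.9]
finger_gap: 0.141
```

View pics/z7.png

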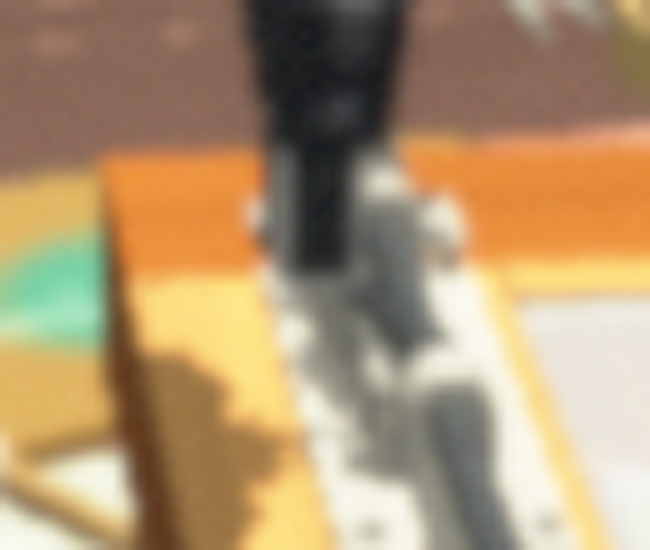

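```bash

python3 -m crank '[[[0,-0.001,0,0,0,0],[0,-0.001,0,0,0,0],[0.002,0,0,0,0,0],[0.002,0,0,0,0,0]]]' -
python3 -m crank '[[[0.002,0,0,0,0,0],[0.002,0,0,0,0,0]]]' -
```

```text
time_s: 8.15
tool_pos: [0.5194, 0.2204, 0.1412]
eef_rot: [-3.14, 0.0, 1.435]
wrist_force: [-6.8, -0.3, -1.9]
finger_gap: 0.137
time_s: 8.35
tool_pos: [0.5199, 0.2244, 0.1412]
eef_rot: [-3.14, 0.0, 1.435]
wrist_force: [-6.4, 0.3, -0.7]
finger_gap: 0.136
```

```bash

python3 -m crank '[[[0.003,0,0,0,0,0],[0.003,0,0,0,0,0],[0.003,0,0,0,0,0],[0.003,0,0,0,0,0],[0,0,0,0,0,0]]]' -
python3 - <<'E'
from h import *
go([.519,.236,.14])
b=cam("side")[0]["color"];cv2.imwrite("pics/side8.png",b)
cv2.imwrite("pics/z8.png",cv2.resize(b[195:250,255:320],(650,550),interpolation=cv2.INTER_CUBIC))
b=cam("top")[0]["color"];cv2.imwrite("pics/top8.png",b)
E
```

```text
time_s: 8.85
tool_pos: [0.5216, 0.2367, 0.1412]
eef_rot: [-3.14, -0.0, 1.436]
wrist_force: [-5.3, 1.0, -2.6]
finger_gap: 0.134
pos [0.5216 0.2367 0.1412] rotvec deg(tool) [-0.09 -0.01  0.07] shift tool mm [-1.1 -2.5  1.2] F [-5.28  1.   -2.64] gap 0.134 t 8.85
```

View pics/z8.png

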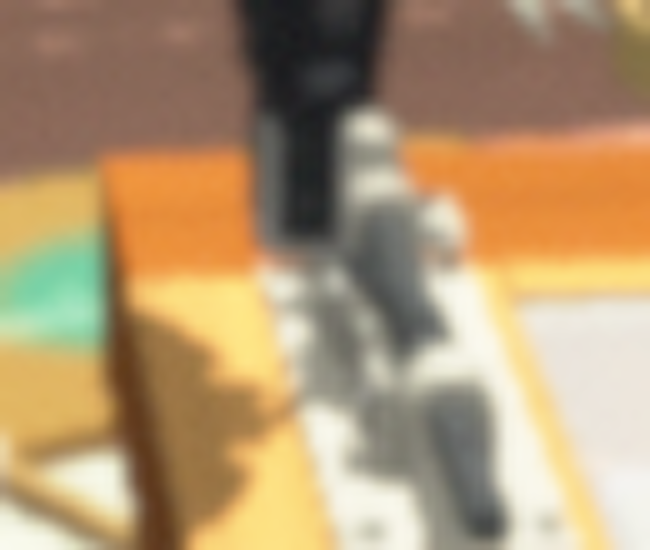

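View pics/top8.png

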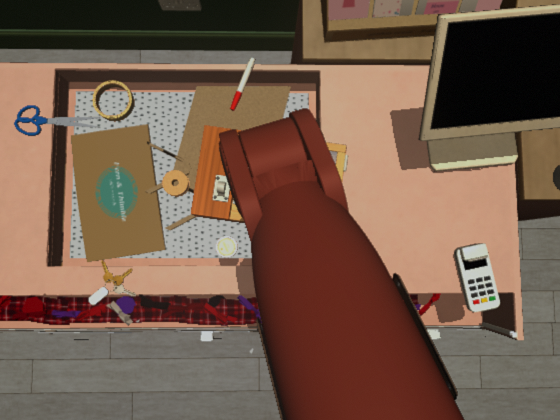

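```bash

python3 -m crank '[[[0,-0.0018,0.0015,0,0,0],[0,-0.0018,0.0015,0,0,0],[0,-0.0018,0.0015,0,0,0],[0,-0.0015,0.0015,0,0,0],[0,0,0,0,0,0]]]' -
python3 -m crank '[[[0,0,0,0,0,0],[0,0,0,0,0,0],[0,0,0,0,0,0],[0,0,0,0,0,0],[0,0,0,0,0,0]]]' 200
python3 - <<'E'
from h import *
go(case(-.075,-.009,.115))
b=cam("side")[0]["color"];cv2.imwrite("pics/side9.png",b)
cv2.imwrite("pics/z9.png",cv2.resize(b[195:250,255:320],(650,550),interpolation=cv2.INTER_CUBIC))
E
```

```text
time_s: 9.45
tool_pos: [0.5165, 0.2373, 0.1355]
eef_rot: [3.139, -0.0, 1.435]
wrist_force: [2.1, 0.4, -2.4]
finger_gap: 0.135
time_s: 9.95
tool_pos: [0.5154, 0.2372, 0.1352]
eef_rot: [-3.142, 0.0, 1.435]
wrist_force: [0.4, -0.1, -0.3]
finger_gap: 0.215
pos [0.5154 0.2372 0.1352] rotvec deg(tool) [-0.    0.    0.03] shift tool mm [ 0.4 -2.  20.2] F [ 0.37 -0.12 -0.31] gap 0.215 t 9.95
```

View pics/z9.png

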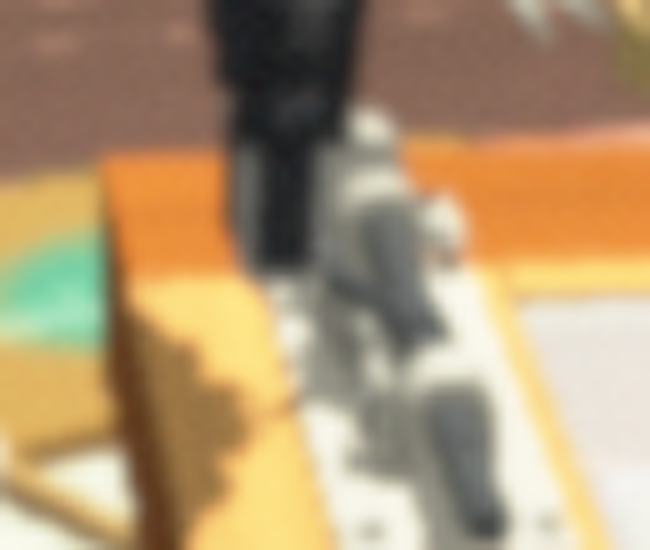

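The handle has sunk onto the rail: the stem runs from about (340,285) to the bolt near (400,325), with a slope of about 35°. I'll lower the open cage around the knob.

```bash

python3 -m crank '[[[0,-0.0005,0.004,0,0,0],[0,-0.0005,0.004,0,0,0],[0,-0.0005,0.004,0,0,0],[0,-0.0005,0.004,0,0,0],[0,0,0.003,0,0,0],[0,0,0,0,0,0]]]' -
python3 -m crank '[[[0.002,0,0,0,0,0],[0.002,0,0,0,0,0],[0,0,0,0,0,0]]]' -
python3 -m crank '[[[0.002,0,0,0,0,0],[0.002,0,0,0,0,0],[0,0,0,0,0,0]]]' -
```

```text
time_s: 10.6
tool_pos: [0.5132, 0.2374, 0.1156]
eef_rot: [-3.141, 0.0, 1.435]
wrist_force: [0.5, -0.6, 0.6]
finger_gap: 0.219
time_s: 10.9
tool_pos: [0.5141, 0.2417, 0.1163]
eef_rot: [3.141, 0.0, 1.435]
wrist_force: [-0.3, -0.9, -0.7]
finger_gap: 0.217
time_s: 11.2
tool_pos: [0.5147, 0.2458, 0.1163]
eef_rot: [3.141, -0.0, 1.435]
wrist_force: [-0.5, -0.4, -0.4]
finger_gap: 0.215
```

```bash

python3 -m crank '[[[0.0015,0,0,0,0,0],[0.0015,0,0,0,0,0],[0.0015,0,0,0,0,0],[0.0015,0,0,0,0,0]]]' -
python3 -m crank '[[[0.001,0,0,0,0,0],[0.001,0,0,0,0,0],[0.001,0,0,0,0,0],[0,0,0,0,0,0]]]' -
```

```text
time_s: 11.6
tool_pos: [0.5154, 0.2514, 0.1162]
eef_rot: [-3.142, 0.0, 1.435]
wrist_force: [-0.9, -2.7, 0.2]
finger_gap: 0.215
time_s: 12.0
tool_pos: [0.5158, 0.2548, 0.1162]
eef_rot: [-3.142, -0.001, 1.436]
wrist_force: [0.2, -0.2, -0.6]
finger_gap: 0.218
```

```bash

for i in 1 2 3; do :; done
python3 -m crank '[[[0.0007,0,0,0,0,0],[0.0007,0,0,0,0,0]]]' - | grep -E "tool_pos|force"
python3 -m crank '[[[0.0007,0,0,0,0,0],[0.0007,0,0,0,0,0]]]' - | grep -E "tool_pos|force"
python3 -m crank '[[[0.0007,0,0,0,0,0],[0.0007,0,0,0,0,0]]]' - | grep -E "tool_pos|force"
python3 -m crank '[[[0.0007,0,0,0,0,0],[0.0007,0,0,0,0,0]]]' - | grep -E "tool_pos|force"
```

```text
tool_pos: [0.5159, 0.2557, 0.1162]
wrist_force: [-1.1, -1.8, -1.4]
tool_pos: [0.5161, 0.2571, 0.1162]
wrist_force: [-1.0, -1.9, -0.3]
tool_pos: [0.5163, 0.2585, 0.1162]
wrist_force: [-0.4, -2.2, -0.9]
tool_pos: [0.5165, 0.26, 0.1162]
wrist_force: [-1.1, -2.9, -0.5]
```

```bash

python3 -m crank '[[[0.0005,0,0,0,0,0],[0.0005,0,0,0,0,0]]]' - | grep -E "tool_pos|force"
python3 -m crank '[[[0.0005,0,0,0,0,0],[0.0005,0,0,0,0,0]]]' - | grep -E "tool_pos|force"
```

```text
tool_pos: [0.5167, 0.2609, 0.1162]
wrist_force: [-1.0, -2.6, -1.0]
tool_pos: [0.5168, 0.2619, 0.1162]
wrist_force: [-0.6, -2.5, -0.7]
```

```bash

python3 -m crank '[[[0.0005,0,0,0,0,0],[0.0005,0,0,0,0,0]]]' - | grep -E "tool_pos|force"
python3 -m crank '[[[0.0005,0,0,0,0,0],[0.0005,0,0,0,0,0]]]' - | grep -E "tool_pos|force"
```

```text
tool_pos: [0.5169, 0.2629, 0.1162]
wrist_force: [-1.0, -1.5, -1.0]
tool_pos: [0.5171, 0.2639, 0.1162]
wrist_force: [-0.4, -2.6, 0.3]
```

```bash

python3 -m crank '[[[0.0005,0,0,0,0,0],[0.0005,0,0,0,0,0]]]' - | grep -E "tool_pos|force"
python3 -m crank '[[[0.0005,0,0,0,0,0],[0.0005,0,0,0,0,0]]]' - | grep -E "tool_pos|force"
```

```text
tool_pos: [0.5172, 0.2649, 0.1162]
wrist_force: [-0.5, -1.7, -0.1]
tool_pos: [0.5174, 0.2659, 0.1162]
wrist_force: [-1.0, -1.2, -0.2]
```

```bash

python3 -m crank '[[[0.0005,0,0,0,0,0],[0.0005,0,0,0,0,0]]]' - | grep -E "tool_pos|force"
python3 -m crank '[[[0.0005,0,0,0,0,0],[0.0005,0,0,0,0,0]]]' - | grep -E "tool_pos|force"
```

```text
tool_pos: [0.5175, 0.2669, 0.1162]
wrist_force: [-0.9, -2.1, -1.2]
tool_pos: [0.5177, 0.2679, 0.1162]
wrist_force: [0.3, -2.3, -0.9]
```

```bash

python3 -m crank '[[[0.0005,0,0,0,0,0],[0.0005,0,0,0,0,0]]]' - | grep -E "tool_pos|force"
python3 -m crank '[[[0.0005,0,0,0,0,0],[0.0005,0,0,0,0,0]]]' - | grep -E "tool_pos|force"
```

```text
tool_pos: [0.5178, 0.2689, 0.1162]
wrist_force: [-1.2, -2.4, -1.0]
tool_pos: [0.5179, 0.2698, 0.1162]
wrist_force: [-0.7, -1.9, -1.2]
```

```bash

python3 - <<'E'
from h import *
go(case(-.075,.02,.115))
b=cam("side")[0]["color"];cv2.imwrite("pics/side10.png",b)
cv2.imwrite("pics/z10.png",cv2.resize(b[195:250,255:320],(650,550),interpolation=cv2.INTER_CUBIC))
E
```

```text
pos [0.5179 0.2698 0.1162] rotvec deg(tool) [0.   0.   0.03] shift tool mm [-3.3 -0.1  1.2] F [-0.66 -1.95 -1.18] gap 0.22 t 14.8
```

View pics/z10.png

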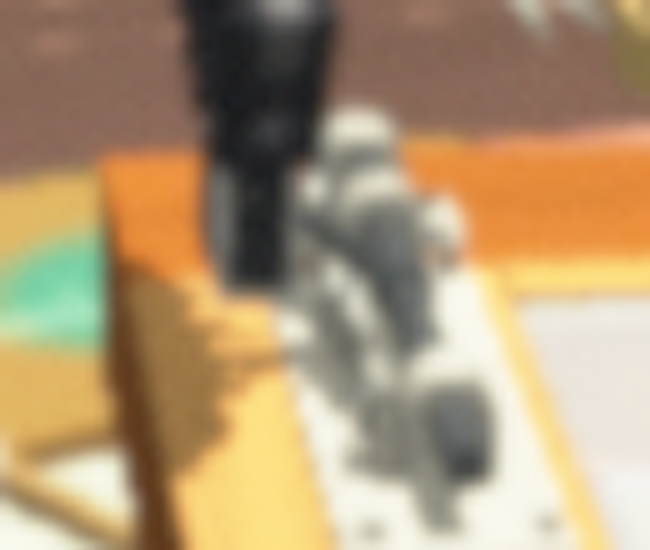

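The bolt has moved well forward: its rear end is now at (465,470), and the stem at (330,220) is still raised on the rail. I'll keep feeling along.

```bash

python3 -m crank '[[[0.0005,0,0,0,0,0],[0.0005,0,0,0,0,0]]]' - | grep -E "tool_pos|force"
python3 -m crank '[[[0.0005,0,0,0,0,0],[0.0005,0,0,0,0,0]]]' - | grep -E "tool_pos|force"
```

```text
tool_pos: [0.5181, 0.2708, 0.1162]
wrist_force: [-0.5, -2.5, -0.7]
tool_pos: [0.5182, 0.2719, 0.1162]
wrist_force: [-1.1, -1.9, -1.0]
```

```bash

python3 -m crank '[[[0.0005,0,0,0,0,0],[0.0005,0,0,0,0,0]]]' - | grep -E "tool_pos|force"
python3 -m crank '[[[0.0005,0,0,0,0,0],[0.0005,0,0,0,0,0]]]' - | grep -E "tool_pos|force"
```

```text
tool_pos: [0.5183, 0.2728, 0.1162]
wrist_force: [0.4, -1.7, -0.9]
tool_pos: [0.5185, 0.2739, 0.1162]
wrist_force: [-0.5, -1.6, -0.6]
```

```bash

python3 -m crank '[[[0.0005,0,0,0,0,0],[0.0005,0,0,0,0,0]]]' - | grep -E "tool_pos|force"
python3 -m crank '[[[0.0005,0,0,0,0,0],[0.0005,0,0,0,0,0]]]' - | grep -E "tool_pos|force"
```

```text
tool_pos: [0.5186, 0.2749, 0.1162]
wrist_force: [-0.7, -0.5, -1.3]
tool_pos: [0.5187, 0.2759, 0.1162]
wrist_force: [-0.3, -1.2, -0.7]
```

```bash

python3 -m crank '[[[0,0,0,0,0,0],[0,0,0,0,0,0]]]' - | grep -E "tool_pos|force"
python3 - <<'E'
from h import *
go(case(-.075,.025,.115))
b=cam("side")[0]["color"];cv2.imwrite("pics/side11.png",b)
cv2.imwrite("pics/z11.png",cv2.resize(b[195:250,255:320],(650,550),interpolation=cv2.INTER_CUBIC))
E
```

```text
tool_pos: [0.5188, 0.276, 0.1163]
wrist_force: [-0.2, -1.0, 0.3]
pos [0.5188 0.276  0.1163] rotvec deg(tool) [ 0.02 -0.02  0.04] shift tool mm [-4.5 -0.2  1.3] F [-0.2  -1.    0.29] gap 0.214 t 16.25
```

View pics/z11.png

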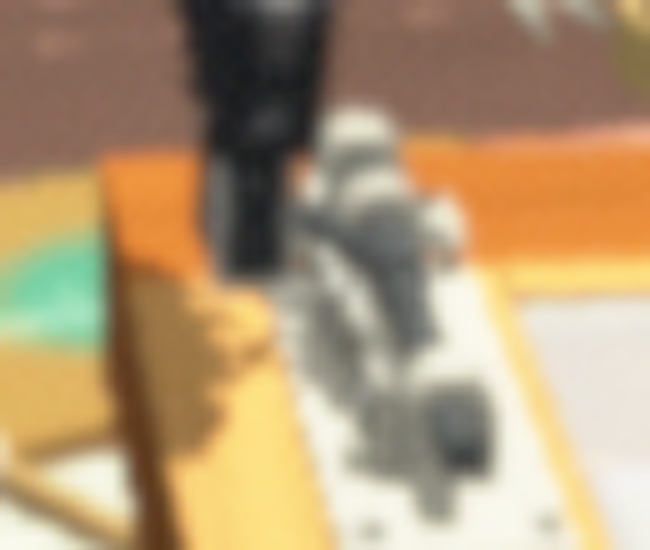

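```bash

python3 -m crank '[[[0.0005,0,0,0,0,0],[0.0005,0,0,0,0,0]]]' - | grep -E "tool_pos|force"
python3 -m crank '[[[0.0005,0,0,0,0,0],[0.0005,0,0,0,0,0]]]' - | grep -E "tool_pos|force"
```

```text
tool_pos: [0.5189, 0.2768, 0.1162]
wrist_force: [-0.2, -0.1, -0.0]
tool_pos: [0.5191, 0.2779, 0.1163]
wrist_force: [0.2, 0.0, -0.5]
```

```bash

python3 -m crank '[[[0.0005,0,0,0,0,0],[0.0005,0,0,0,0,0]]]' - | grep -E "tool_pos|force"
```

```text
tool_pos: [0.5192, 0.2787, 0.1162]
wrist_force: [0.2, -2.5, 0.3]
```

```bash

python3 -m crank '[[[0.0005,0,0,0,0,0],[0.0005,0,0,0,0,0]]]' - | grep -E "tool_pos|force"
```

```text
tool_pos: [0.5193, 0.2797, 0.1162]
wrist_force: [0.0, -1.1, -0.4]
```

```bash

python3 - <<'E'
from h import *
go(case(-.075,.028,.115))
b=cam("side")[0]["color"];cv2.imwrite("pics/side12.png",b)
q=lambda i:cv2.resize(i[205:245,275:310],(350,400),interpolation=cv2.INTER_CUBIC)
cv2.imwrite("pics/z12.png",np.hstack([q(cv2.imread("pics/side10.png")),q(b)]))
E
```

```text
pos [0.5193 0.2797 0.1162] rotvec deg(tool) [0.01 0.01 0.03] shift tool mm [-5.2 -0.1  1.2] F [ 0.03 -1.06 -0.42] gap 0.219 t 17.1
```

View pics/z12.png

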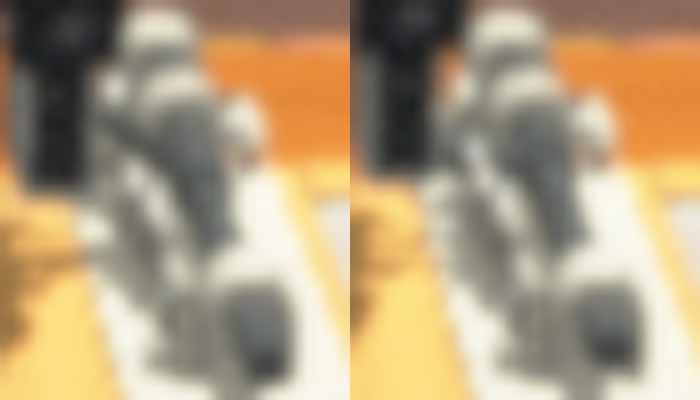

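The right panel shows the stem has dropped level, at about (445,150), where before it slanted up to (110,120). I'll centre the cage, open and rise clear.

```bash

python3 -m crank '[[[-0.001,0,0,0,0,0],[-0.001,0,0,0,0,0],[0,0,0,0,0,0],[0,0,0,0,0,0],[0,0,0,0,0,0]]]' - | grep -E "tool_pos|force"
python3 -m crank '[[[0,0,0,0,0,0],[0,0,0,0,0,0],[0,0,0,0,0,0],[0,0,0,0,0,0]]]' 150 | grep -E "tool_pos|force"
python3 - <<'E'
from h import *
b=cam("side")[0]["color"];cv2.imwrite("pics/side13.png",b)
cv2.imwrite("pics/z13.png",cv2.resize(b[200:250,265:315],(600,600),interpolation=cv2.INTER_CUBIC))
E
```

```text
tool_pos: [0.519, 0.2778, 0.1162]
wrist_force: [0.4, -0.2, -0.1]
tool_pos: [0.519, 0.2778, 0.1162]
wrist_force: [-0.3, 0.5, -0.2]
```

View pics/z13.png

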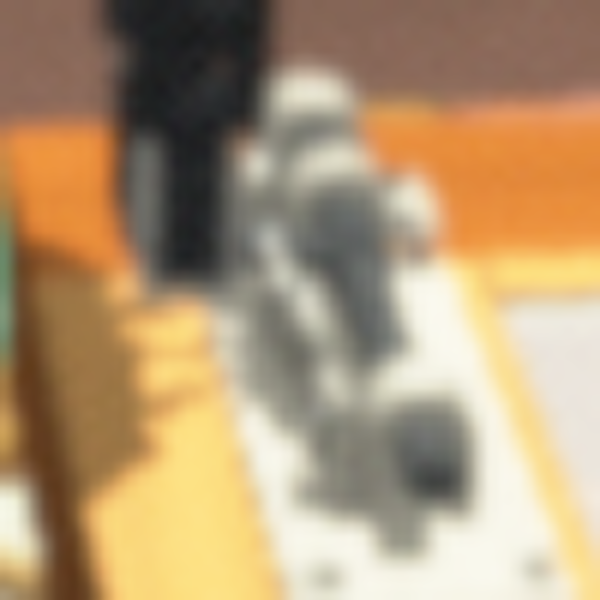

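Consistent with a dropped handle. Now straight up and back, for a clear look.

```bash

python3 -m crank '[[[0,-0.0005,-0.004,0,0,0],[0,-0.0005,-0.006,0,0,0],[0,0,-0.008,0,0,0],[0,0,-0.012,0,0,0],[0,0,-0.015,0,0,0],[0,0,-0.02,0,0,0],[0,0,-0.02,0,0,0],[0,-0.02,-0.01,0,0,0],[0,-0.025,0,0,0,0],[0,-0.025,0,0,0,0],[0,-0.025,0,0,0,0],[0,-0.025,0,0,0,0],[0,-0.025,0,0,0,0],[0,-0.02,0,0,0,0],[0,0,0,0,0,0]]]' -
python3 - <<'E'
from h import *
b=cam("side")[0]["color"];cv2.imwrite("pics/side14.png",b)
t=cam("top")[0]["color"];cv2.imwrite("pics/top14.png",t)
cv2.imwrite("pics/z14.png",np.hstack([cv2.resize(b[200:250,265:315],(400,400),interpolation=2),cv2.resize(t[150:250,200:300],(400,400),interpolation=2)]))
E
```

```text
time_s: 19.6
tool_pos: [0.3526, 0.3004, 0.2123]
eef_rot: [-3.142, -0.0, 1.437]
wrist_force: [-0.0, 0.7, 0.1]
finger_gap: 0.413
```

View pics/z14.png

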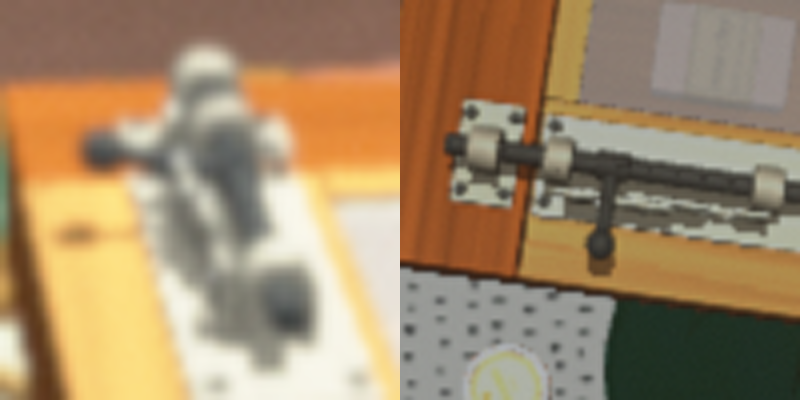

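View pics/top14.png

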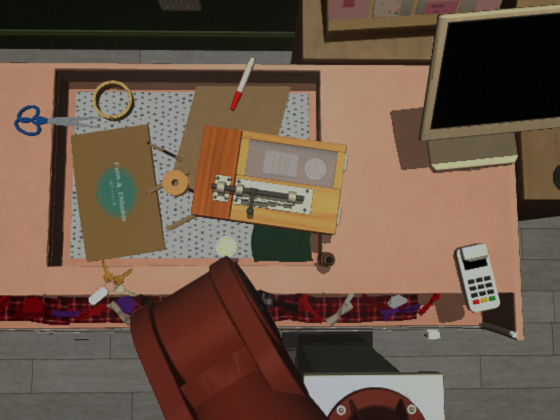

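The bolt is through the keeper and the handle is down. I'll check the knob's position and the loose items numerically.

```bash

python3 - <<'E'
from h import *
np.set_printoptions(precision=4,suppress=True)
T=cam("top");S=cam("side")
a=(200.5/4-.5+200,243.5/4-.5+150); b=(98.5/8-.5+265,150.5/8-.5+200)
X=tri(a,b,T,S); d=X-C0; print("knob",X,"case",d@cx_,d@cy_,X[2])
print("tall tin spool bottle diff:")
t0=cv2.imread("pics/top0.png");t1=T[0]["color"]
for n,(u,v) in dict(tin=(227,246),spool=(175,183),bottle=(326,260)).items():
    k=cv2.matchTemplate(cv2.cvtColor(t1[v-22:v+23,u-22:u+23],6),cv2.cvtColor(t0[v-16:v+17,u-16:u+17],6),5); m=cv2.minMaxLoc(k); print(n,m[1],np.array(m[3])-6)
E
```

```text
knob [0.5148 0.2789 0.1015] case -0.07923888615547565 0.03185362593691973 0.10153923298089994
tall tin spool bottle diff:
tin 0.8782359957695007 [0 0]
spool 0.9991384148597717 [0 0]
bottle 0.9997363686561584 [0 0]
```

```bash
python3 -c "
from station import arm
print(arm.hand_in()); print(arm.state()['time_s'])"
```

```text
the job is handed in; nothing more can be done
None
the job is handed in; nothing more can be done
```

The display case lid is bolted shut and the job is handed in, at about 20 s on the robot's clock. I lifted the handle out of the open notch, slid the bolt part of the way and let the handle sink onto the rail. From there I drew it along with loosely caged fingers until it dropped into the locking notch.

**Final checks, with the arm clear:**
- **Bolt:** it has slid about 60 mm, within the 42–66 mm locked range, and the top view shows it through the keeper.
- **Handle:** the knob measures 101.5 mm above the underside and 79 mm in front of the case centre. That matches its fully-down position (about 99 mm and 78 mm) and how it measured at the start, to within 2 mm.
- **Loose things:** the spool and bottle match their starting places in the top view exactly. The tin also shows no shift, but its match was weaker (0.88), probably because the arm was close by.

**What didn't go as planned:** on the first lift the knob slipped about 9 mm in the fingers. The wrist force reached about 9 N there, so I closed the grip fully and finished the lift, which peaked at about 11 N. While feeling along the rail, the wrist force readings stayed at about 3 N or less.

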